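# Moisture reading on a clamped wood sample

### The arm

A 6-joint arm with a two-finger parallel gripper is mounted at the origin on the work surface. World frame = base frame: x ahead of the robot, y to its left, z up, the work surface at z = 0. Lengths are in mm, angles in rad, forces in N, time in s.
With the tool pointing down it reaches from about 275 to 1000 mm from the base axis. Payload 8.4 kg.
Tool frame: the origin (TCP) lies midway between the tips of the shut fingers; the grasp point (between the pads) lies 19 mm behind it; z points along the fingers, y is the line along which they close (so a half turn about z gives the same grasp; the last joint's range is limited). The gripper opens to 85 mm and grips with 20 to 120 N. Pads are 22 mm wide; open, the fingers measure 114 mm over their backs; the gripper's body (76 mm by 85 mm) begins 54 mm behind the grasp point. The pads swing forward as they close: fully open they stand 13 mm farther back than shut.
Start: joints at [1.239, 0.353, 1.633, -0, 1.155, -0.002], TCP at [202.407, 591.32, 231.281] pointing down, gripper open.
Joint ranges: [-2.63, 2.63], [-0.92, 2.1], [0.06, 2.66], [-1.3, 4.44], [0, 2.69], [-3.02, 3.02]. Speed limits (rad/s): [2.22, 2.22, 2.79, 3.14, 3.14, 3.14].

### API

Orientations are given as [roll, pitch, yaw] about the fixed x, y, z axes, in that order (R = Rz(yaw) Ry(pitch) Rx(roll)).
In Python, from rig import r, imaging gives the robot as it stands. The module is installed in compiled form; this text tells all that it offers.
- The arm moves only by the tool arm_command, never from a script. Its argument "deltas" is a list of rows, each an object of numbers: "hand": the finger opening in mm, from 0 to 85.4; "tx", "ty", "tz": the shift along the tool's x, y, z in mm; "wx", "wy", "wz": the turn, a rotation vector about the tool's x, y, z in rad. A call has 1 to 8 rows; each row shifts and turns the commanded pose from where the row before left it, along the tool's axes as they then stand; what a row does not reach is not made up. A row lasts 1/8 s, in which the tool goes at most 62.5 mm and 10.7 degrees, less where a joint would pass 70% of its speed; a pose out of reach is approached as far as the arm can. A call with a gripper value outside its range is refused whole. The fingers move at their own pace and stop on an object; "squeeze" is the grip in N (left out, the last holds). Time passes only in rows, so rows that do not move let the fingers close. It gives the time, the measured TCP pose, the force, the opening and the grip force at its end, in the units of the state.
- r.sense(): the state, without advancing time (a new reading comes with each control period).
- imaging.grab_frame(name): name is "scene" or "top" or "wrist"; returns a dict with "image" (420x560x3 uint8, red, green, blue), "mtx" (3x3 intrinsics, pixels), "D" ([k1, k2, p1, p2, k3] as OpenCV has them; the pictures are not rectified), "world_to_cam" (4x4, takes a point from world to camera coordinates). Camera axes: x right, y up, looking along -z (the intrinsics and any distortion apply to the point x, -y, -z); pixel columns grow to the right and rows downward; lengths in mm; the calibration is good to about 2 mm. A picture is of the moment at which its call begins. There is no depth.
- r.sign_off(): hands the job in; it is judged then, once.
The state is a dict: "clock": time; "qpos": joint angles; "qvel": joint speeds; "joint_efforts": joint torques, N m; "eef_pos": TCP position; "tcp_rot": TCP orientation; "contact_force": force on the tool from outside, world axes, zero at the start; "wrist_torque": the same for the moment, N m; "opening": opening from 0.0 (shut) to 1.0 (fully open); "grasp_force": force on a finger pad.
Only numpy, scipy, OpenCV 4.12 (cv2) and the standard library are available. Lean on these libraries where they do the work, as an engineer would, in place of code of your own. Each camera call takes 0.05 s, during which the arm holds its last target. There are 200 camera calls.

### The job

Swing the hinged keeper bar of the sample jig across the wood slab until it clicks fully home in its catch. Then take the moisture meter out of its charging dock and hold it upright with its sprung nose inside the paper ring on the slab, pressing lightly so that the nose is pushed in about half-way, not to its stop. Finish like that, still gripping the meter and pressing while it takes its reading, with the bar shut and the other things on the bench left alone.

Things in the scene. Friction and masses are not known exactly. Their poses are not given: they have to be found in the camera images.
- jig: sample jig fixed to the bench: bare aluminium plate 170 (x) x 180 (y) x 12 mm with short steel locating pins, a hinge post, a catch block and the steel keeper bar. Origin under the plate's centre, z up; the shut bar lies along the plate's y, 30 mm to +x of the centre. Nothing on it but the bar stands higher than 40 mm above the bench
- keeper (a joint): swing of the keeper bar about its upright hinge, rad: 0 = shut, lying over the slab and locked in the catch; grows (clockwise seen from above) as the bar swings off towards the jig's -x side; up to 1.6. It stays where it is left (about 0.4 N at the knob moves it); from 0.1 rad on a sprung ball in the catch resists with some 3 to 4 N at the knob and at the end snaps into a notch in the bar, which then needs as much to leave it; a stop ends the travel at 0
- keeper_hinge (a point): point on the bar's hinge axis, half-way up the bar, 35 mm above the bench. Bar: flat steel 18 mm wide, 10 mm thick, between 30 and 40 mm above the bench, reaching 152 mm from the hinge
- keeper_knob (a point): centre of the upright black knob near the bar's free end, to push or pinch: cylinder 18 mm in diameter and 26 mm tall on a thin neck, 50 to 76 mm above the bench, 118 mm from the hinge axis
- slab: loose sawn slab of dried wood, 110 (x) x 86 (y) x 16 mm, bark on its two long edges, lying flat on the jig plate between the pins; origin at the centre of its underside, 12 mm above the bench
- spot (a point): the marked spot: centre of the paper ring (44 mm outer, 32 mm inner diameter) on the slab's top, 28 mm above the bench; 20 mm to -x and 10 mm to +y of the slab's centre
- dock: black charging dock fixed to the bench, 100 x 90 mm foot, walls 70 x 72 mm and 60 mm high with an upright pocket open at the top in which the meter stands with 2 mm play all round; origin under its centre
- meter: cordless moisture meter, 0.16 kg: white upright casing 36 (x) x 32 (y) x 150 mm with a display on its -x face, the sprung nose below. Origin at the centre of the casing's underside, z up along the casing. It stands upright in the dock with its lowest 35 mm inside; lift it straight up to take it out
- meter_mid (a point): centre of the meter's casing, half-way up, 75 mm above and below to its ends; axes as the meter. In the dock this point is 100 mm above the bench; the casing above the dock walls (from 40 mm below this point to 75 mm above it) is free to grip, best near the top across its 32 mm (y)
- nose (a joint): how far the meter's sprung nose is pushed in, m: 0 = out, 0.009 = at its stop. Pushing it in takes about 1 N at the start and 0.6 N more for each mm (about 3.7 N half-way, 6.4 N at the stop)
- nose_tip (a point): centre of the flat end of the nose (black cylinder 20 mm in diameter), on the meter's axis, 16 mm below the casing's underside and 91 mm below its centre when out
- spatula: bystander: slim double-ended steel laboratory spatula, 170 mm long, 12 mm wide, 5 mm high
- spare_slab: bystander: smaller wood slab 85 x 65 x 14 mm without a ring
- petri_dish: bystander: lidded Petri dish, 93 mm in diameter, 16 mm high
- amber_jar: bystander: amber glass jar, 60 mm in diameter, 85 mm tall
- beaker: bystander: glass beaker, 70 mm in diameter, 90 mm tall
- mortar: bystander: white porcelain mortar 112 mm in diameter, 62 mm tall, with its pestle leaning in it to 115 mm high
- wash_bottle: bystander: white plastic wash bottle, 68 mm in diameter, 210 mm tall
Things that resemble listed ones, but are neither listed nor needed, are in the scene too. Leave any turquoise or yellow look-alike of the slab alone. Of the things that look like the meter, the larger one is meant.

How it is judged (in metres and radians):
On the way:
1. the keeper bar is shut, home in its catch (value of joint keeper below 0.02 rad and velocity of joint keeper between -0.1 and 0.1 rad/s), for 0.3 s.
At the end, for the whole second after the job is handed in: Bar within 0.02 rad of shut; meter gripped, at rest, upright within 0.09 rad, touching neither jig nor dock; nose wholly inside the paper ring (centre within 6 mm of its centre), on the slab with 1 to 8 N and pushed in 1.5 to 7.5 mm of its 9 mm (value of joint keeper below 0.02 rad and horizontal distance between nose_tip and spot below 0.006 m and angle between meter_mid's own z axis and vertical below 0.09 rad and value of joint nose between 0.0015 and 0.0075 m and contact force between meter and slab between 1 and 8 N and contact force between the fingers and meter above 1 N and contact force between meter and jig below 0.3 N and contact force between meter and dock below 0.3 N and linear speed of meter below 0.01 m/s); the arm keeps its last pose, push and grip.
It fails at once if the meter is pressed or knocked hard (over 15 N) on the slab (contact force between meter and slab above 15 N).
It fails at once if the slab is shoved more than 12 mm out of its place (distance of spot from where it was at the start of the episode above 0.012 m).
It fails at once if a bystander is pushed more than 30 mm or knocked over (distance of any of spatula, spare_slab, petri_dish, amber_jar, beaker, mortar, wash_bottle from where it was at the start of the episode above 0.03 m or angle between any of amber_jar, beaker, mortar, wash_bottle's own z axis and vertical above 0.5 rad).
It also fails if it takes over 64 s, if anything falls off the work surface, if the arm or the gripper's body presses on something with over 40 N, if the wrist force passes 120 N, or if a joint passes its speed limit or range.

## Working session

There is one attempt and no reset: what is moved stays moved. The work goes in short steps, Python scripts to look and compute and a tool call to move; the robot and the scene stay as the last step left them, time stands still between calls to the robot, and variables do not carry over. Pictures are saved under pics/ and viewed, at most 10 in all, crops included, and the job is handed in when it is done.

Besides the shell and the picture viewer there is one more tool, called after "Emit:" as a command line: name --argument value ..., lists and objects as JSON in quotes. arm_command: Moves the arm, as the interface text tells. Its arguments: {"type":"object","properties":{"deltas":{"type":"array"},"squeeze":{"type":"number"}},"required":["deltas"]}

```bash
mkdir -p pics
cat > h.py <<'E'
import numpy as np, cv2
from rig import r, imaging
def grab(n,save=None):
    f=imaging.grab_frame(n)
    if save: cv2.imwrite('pics/'+save,f['image'][:,:,::-1])
    return f
def ray(f,uv):
    p=cv2.undistortPoints(np.array([[uv]],float),f['mtx'],np.array(f['D'],float))[0,0]
    M=np.array(f['world_to_cam']);R=M[:3,:3];c=-R.T@M[:3,3]
    return c,R.T@np.array([p[0],-p[1],-1.])
def onz(f,uv,z):
    c,d=ray(f,uv);return c+d*(z-c[2])/d[2]
def proj(f,P):
    M=np.array(f['world_to_cam']);q=M[:3,:3]@np.array(P,float)+M[:3,3]
    return cv2.projectPoints(np.array([[q[0],-q[1],-q[2]]]),np.zeros(3),np.zeros(3),f['mtx'],np.array(f['D'],float))[0][0,0]
def tri(fs,uvs):
    A=np.zeros((3,3));b=np.zeros(3)
    for f,uv in zip(fs,uvs):
        c,d=ray(f,uv);d/=np.linalg.norm(d);P=np.eye(3)-np.outer(d,d);A+=P;b+=P@c
    return np.linalg.solve(A,b)
E
python3 - <<'E'
from h import *
a=grab('scene','s0.png');b=grab('top','t0.png')
cv2.imwrite('pics/both0.png',cv2.resize(np.hstack([a['image'],b['image']])[:,:,::-1],(800,300)))
print(r.sense())
for f in(a,b):
    M=np.array(f['world_to_cam']);print(-M[:3,:3].T@M[:3,3],M[:3,:3].round(2).tolist())
E
```

```text
{'clock': 0.1, 'qpos': array([ 1.23861148e+00,  3.53585938e-01,  1.63406561e+00, -1.34975385e-05,
        1.15518666e+00, -2.40346632e-03]), 'qvel': array([-0.00026345, -0.00105011, -0.00237103, -0.00059041, -0.00167003,
        0.00049447]), 'joint_efforts': array([ 7.28062096e-04, -6.06356621e+01, -3.42823470e+01, -8.32981164e-05,
        3.90485278e-03,  1.09917136e-05]), 'eef_pos': array([202.26448364, 590.91517022, 230.62984567]), 'tcp_rot': array([-3.14034707e+00,  9.34801869e-06,  2.81181674e+00]), 'contact_force': array([ 0.13555652, -0.12547174,  0.3919723 ]), 'wrist_torque': array([ 0.03820356, -0.04847879,  0.05746877]), 'grasp_force': 0.0, 'opening': 0.9994048711565582}
[1138.70173265 -166.81475386  940.47967944] [[0.22, 0.97, 0.01], [-0.81, 0.18, 0.56], [0.55, -0.13, 0.83]]
[ 389.43011739  -18.57021364 1263.72209493] [[0.03, -1.0, -0.0], [0.98, 0.03, 0.17], [-0.17, -0.01, 0.99]]
```

View pics/t0.png

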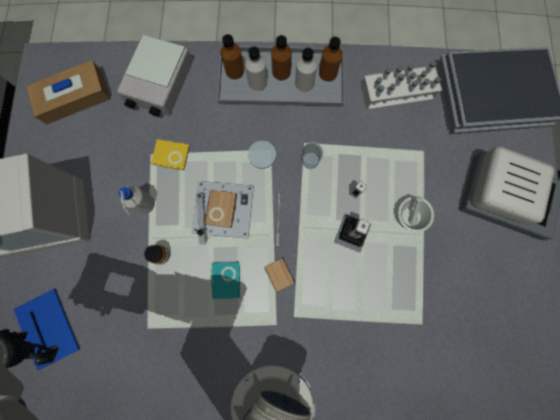

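View pics/s0.png

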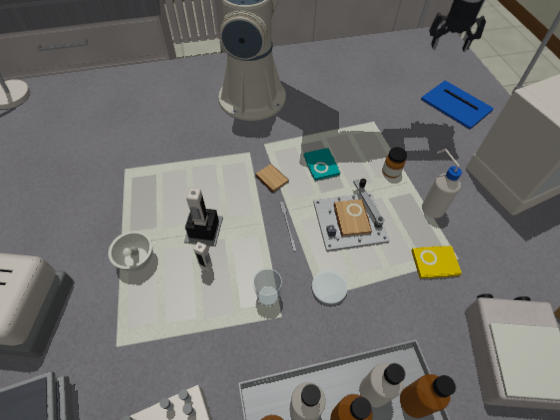

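The top view shows the jig at (225,210), with its open bar at (200,215) and the knob near (200,232). There are two meter look-alikes: one standing in the dock at (355,230) and a smaller one at (358,188) with no dock. The larger, docked one fits the description. The slab is the brown one on the jig at (220,208), not the teal (226,280) or yellow (171,155) ones. I'll confirm this in enlarged crops.

Run:
```python
import cv2,numpy as np
t=cv2.imread('pics/t0.png');s=cv2.imread('pics/s0.png')
z=lambda i,x,y,w,h,k:cv2.resize(i[y:y+h,x:x+w],None,fx=k,fy=k,interpolation=cv2.INTER_CUBIC)
A=np.hstack([z(t,185,170,80,75,5),z(t,325,175,80,75,5)])   # 800x375
B=np.hstack([z(s,310,170,90,50,4),z(s,170,180,55,100,4)[:200],z(s,170,180,55,100,4)[200:]])
cv2.imwrite('pics/c0.png',np.vstack([A,B[:, :800]] if B.shape[1]>=800 else [A,np.pad(B,((0,0),(0,800-B.shape[1]),(0,0)))]))
```

```text
(no output)
```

View pics/c0.png

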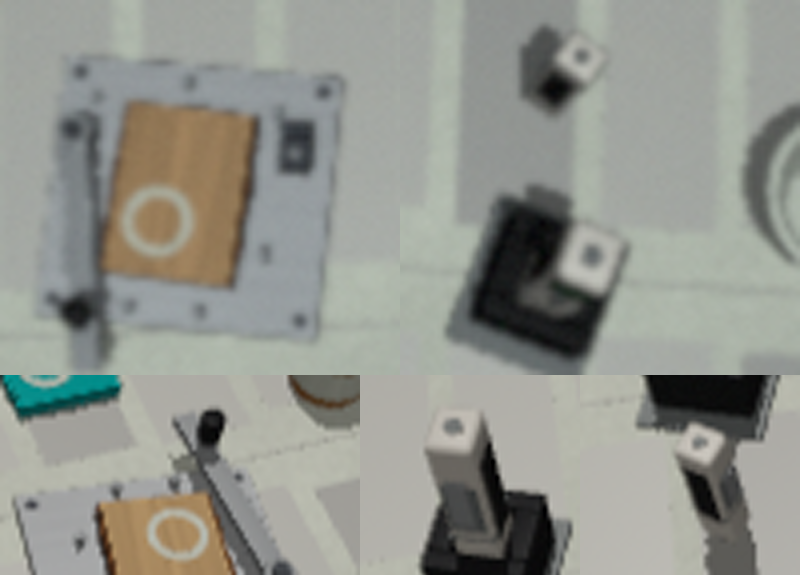

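The crops confirm it: the larger docked meter has its top at (443,221) in the top view, and the jig, with hinge, knob, catch and ringed wood slab, is as described. Next I turn these into positions.

Run:
```python
from h import *
b=grab('top');a=grab('scene')
P=lambda x,y:(185+x/5-.4,170+y/5-.4)
hi=onz(b,P(72,128),45);kn=onz(b,P(78,308),76);ct=onz(b,P(295,145),40)
c=[onz(b,P(*p),12) for p in((65,58),(342,78),(318,340),(38,315))]
print('hinge',hi,'knob',kn,np.linalg.norm((kn-hi)[:2]),'catch',ct);print('corners',c,'ctr',np.mean(c,0))
d=(c[0]+c[3]-c[1]-c[2])[:2];d2=(c[0]+c[1]-c[2]-c[3])[:2]
print('jig yaw',np.arctan2(-d[0],d[1]),np.arctan2(d2[1],d2[0]))
print('bar dir',np.arctan2(*(kn-hi)[1::-1]))
# ring by mask on top view
def ring(f,box):
    x0,y0,x1,y1=box;im=f['image'][y0:y1,x0:x1].astype(int);k=4
    big=cv2.resize(f['image'][y0:y1,x0:x1],None,fx=k,fy=k,interpolation=cv2.INTER_CUBIC)
    hsv=cv2.cvtColor(big,cv2.COLOR_RGB2HSV);m=((hsv[...,1]<80)&(hsv[...,2]>140)).astype(np.uint8)
    n,l,s,ce=cv2.connectedComponentsWithStats(m);i=1+np.argmax(s[1:,4]);cnt=max(cv2.findContours((l==i).astype(np.uint8),0,2)[0],key=len)
    e=cv2.fitEllipse(cnt);return (x0+e[0][0]/k-.4,y0+e[0][1]/k-.4),[q/k for q in e[1]]
uvb,eb=ring(b,(207,203,228,225));uva,ea=ring(a,(342,202,368,218))
print('ring',uvb,eb,onz(b,uvb,28),uva,ea,onz(a,uva,28))
mt=(325+190/5-.4,175+255/5-.4);print('meter top',onz(b,mt,175))
ms=(170+95/4-.4,180+52/4-.4);print(onz(a,ms,175),tri([a,b],[ms,mt]))
# top face corners of meter in top crop
q=[onz(b,(325+x/5-.4,175+y/5-.4),175) for x,y in((167,215),(230,240),(210,298),(152,275))];print(np.round(q,1))
```

```text
hinge [633.60438021 247.07857184  45.        ] knob [517.48789704 229.96082366  76.        ] 117.37144016064717 catch [627.29402368 107.46371581  40.        ]
corners [array([686.20914352, 261.75153489,  12.        ]), array([677.35693168,  81.99639822,  12.        ]), array([508.35180346,  90.63727151,  12.        ]), array([519.22996375, 268.55201644,  12.        ])] ctr [597.7869606  175.73430527  12.        ]
jig yaw -0.05510778582373662 -0.045926242809690564
bar dir -2.995228095236102
ring (215.9777961730957, 213.71576080322265) [15.108267784118652, 15.293729782104492] [579.12252572 193.49039299  28.        ] (353.96749839782717, 209.32998332977294) [13.153450965881348, 15.964722633361816] [579.42148094 187.35604866  28.        ]
meter top [ 533.9001559 -236.920942   175.       ]
[ 534.8581309  -240.43925176  175.        ] [ 533.97542778 -238.9413753   173.34523394]
[[ 555.9 -224.3  175. ]
 [ 542.8 -259.2  175. ]
 [ 510.4 -247.8  175. ]
 [ 522.3 -215.8  175. ]]
```

```bash
cat >> h.py <<'E'
def phi():
    from scipy.spatial.transform import Rotation as Ro
    R=Ro.from_euler('xyz',r.sense()['tcp_rot']).as_matrix();return np.arctan2(R[1,1],R[0,1]),np.arccos(min(1,-R[2,2]))
def plan(wps,p=None,f=None):
    # wps: (x,y,z,phi,n rows)
    if p is None: p=r.sense()['eef_pos'];f=phi()[0]
    p=np.array(p,float)
    for x,y,z,g,n in wps:
        D=(np.array([x,y,z])-p)/n;w=(g-f)/n
        for i in range(n):
            X=np.array([-np.sin(f),np.cos(f),0]);Y=np.array([np.cos(f),np.sin(f),0])
            print('{"tx":%.1f,"ty":%.1f,"tz":%.1f,"wz":%.3f},'%(X@D,Y@D,-D[2],-w),end=' ');p=p+D;f+=w
        print()
E
python3 -c "
from h import *
print(phi());plan([(517.5,230,200,1.5,8)])"
```

```text
(np.float64(1.2410087468232702), np.float64(0.0009429855538882002))
{"tx":-51.9,"ty":-29.9,"tz":3.9,"wz":-0.032}, {"tx":-50.9,"ty":-31.6,"tz":3.9,"wz":-0.032}, {"tx":-49.8,"ty":-33.2,"tz":3.9,"wz":-0.032}, {"tx":-48.7,"ty":-34.8,"tz":3.9,"wz":-0.032}, {"tx":-47.6,"ty":-36.4,"tz":3.9,"wz":-0.032}, {"tx":-46.4,"ty":-37.9,"tz":3.9,"wz":-0.032}, {"tx":-45.1,"ty":-39.4,"tz":3.9,"wz":-0.032}, {"tx":-43.8,"ty":-40.8,"tz":3.9,"wz":-0.032},
```

Emit:
arm_command --deltas '[{"tx": -52, "ty": -30, "tz": 4, "wz": -0.032}, {"tx": -51, "ty": -32, "tz": 4, "wz": -0.032}, {"tx": -50, "ty": -33, "tz": 4, "wz": -0.032}, {"tx": -49, "ty": -35, "tz": 4, "wz": -0.032}, {"tx": -48, "ty": -36, "tz": 4, "wz": -0.032}, {"tx": -46, "ty": -38, "tz": 4, "wz": -0.032}, {"tx": -45, "ty": -39, "tz": 4, "wz": -0.032}, {"tx": -44, "ty": -41, "tz": 4, "wz": -0.032}]'

```text
schema error: expected keys hand, tx, ty, tz, wx, wy, wz
```

Emit:
arm_command --deltas '[{"tz": 0}, {"tz": 0}]'

```text
schema error: expected keys hand, tx, ty, tz, wx, wy, wz
```

```bash
python3 -c "
from h import *
print(phi(),r.sense()['eef_pos']);f=grab('wrist','w1.png')
for P in((517.5,230,76),(579.1,192,28),(633.6,247,45)):print(proj(f,P))
M=f['world_to_cam'];print(-M[:3,:3].T@M[:3,3],M[2,:3])"
```

```text
(np.float64(1.2410087468232702), np.float64(0.0009429855538882002)) [202.29466089 591.03374393 230.81389197]
[ 61.59136338 553.30690207]
[ 78.92761085 548.1630986 ]
[131.53455997 583.32344308]
[134.84803943 614.13781166 373.27961855] [-0.26653818  0.09137802  0.95948291]
```

View pics/w1.png

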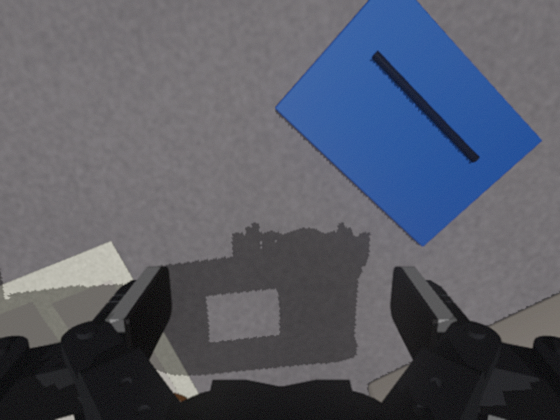

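The move was refused because every row needs all seven keys, so this picture shows only the start view: the blue pad and the fingertips at (140,300) and (430,300). I'm resending in full.

Emit:
arm_command --deltas '[{"hand": 85, "tx": -52, "ty": -30, "tz": 4, "wx": 0, "wy": 0, "wz": -0.032}, {"hand": 85, "tx": -51, "ty": -32, "tz": 4, "wx": 0, "wy": 0, "wz": -0.032}, {"hand": 85, "tx": -50, "ty": -33, "tz": 4, "wx": 0, "wy": 0, "wz": -0.032}, {"hand": 85, "tx": -49, "ty": -35, "tz": 4, "wx": 0, "wy": 0, "wz": -0.032}, {"hand": 85, "tx": -48, "ty": -36, "tz": 4, "wx": 0, "wy": 0, "wz": -0.032}, {"hand": 85, "tx": -46, "ty": -38, "tz": 4, "wx": 0, "wy": 0, "wz": -0.032}, {"hand": 85, "tx": -45, "ty": -39, "tz": 4, "wx": 0, "wy": 0, "wz": -0.032}, {"hand": 85, "tx": -44, "ty": -41, "tz": 4, "wx": 0, "wy": 0, "wz": -0.032}]'

```text
clock: 1.25
eef_pos: [518.9, 228.2, 199.3]
tcp_rot: [3.141, 0.0, 3.069]
contact_force: [0.0, 0.9, 0.5]
opening: 0.997
grasp_force: 0.0
```

Emit:
arm_command --deltas '[{"hand": 85, "tx": 0, "ty": 0, "tz": 0, "wx": 0, "wy": 0, "wz": 0}, {"hand": 85, "tx": 0, "ty": 0, "tz": 0, "wx": 0, "wy": 0, "wz": 0}]'

```text
clock: 1.5
eef_pos: [517.5, 229.8, 199.1]
tcp_rot: [3.142, -0.001, 3.066]
contact_force: [-0.2, 0.1, 0.3]
opening: 0.998
grasp_force: 0.0
```

```bash
python3 -c "
from h import *
print(phi(),r.sense()['eef_pos']);f=grab('wrist','w2.png')
for P in((517.5,230,76),(579.1,192,28),(633.6,247,45)):print(proj(f,P))
M=f['world_to_cam'];print(-M[:3,:3].T@M[:3,3],M[2,:3])"
```

```text
(np.float64(1.4956562379447331), np.float64(0.0007237581223067159)) [517.47019979 229.76678625 199.11074421]
[280.9183386 195.3045405]
[244.23529285 249.77737354]
[309.12222244 308.82633436]
[446.40416353 234.83491502 341.6012742 ] [-0.28049386  0.0201382   0.95964454]
```

View pics/w2.png

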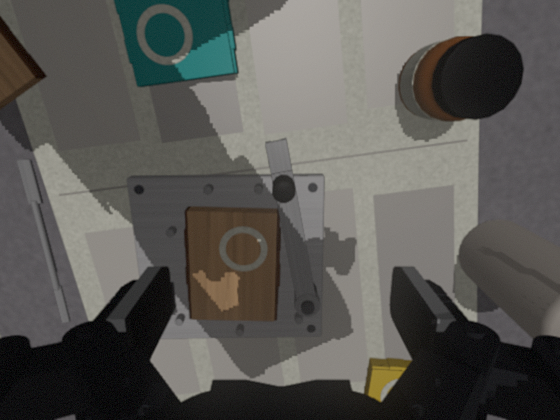

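The wrist picture shows the knob at (284,188), the ring at (243,249) and the hinge at (308,306). They sit within a few pixels of the predictions.

```bash
python3 -c "
from h import *
f=grab('wrist')
k=onz(f,(284,188),76);h=onz(f,(308,306),45);print(k,h,np.linalg.norm((k-h)[:2]),np.arctan2(*(k-h)[1::-1]),onz(f,(243,249),28))
c=[onz(f,p,12) for p in((128,177),(324,175),(325,338),(127,337))];print(np.round(c,1))
plan([(k[0],k[1],57,1.5,4)])"
```

```text
[511.83760242 233.25488268  76.        ] [630.39906175 246.89277067  45.        ] 119.34325128541555 -3.0270679887025467 [578.04963007 191.61497038  28.        ]
[[507.4  93.5  12. ]
 [518.3 269.6  12. ]
 [689.2 263.6  12. ]
 [672.3  61.8  12. ]]
{"tx":1.3,"ty":0.5,"tz":35.6,"wz":-0.001}, {"tx":1.3,"ty":0.5,"tz":35.6,"wz":-0.001}, {"tx":1.3,"ty":0.5,"tz":35.6,"wz":-0.001}, {"tx":1.3,"ty":0.5,"tz":35.6,"wz":-0.001},
```

Emit:
arm_command --deltas '[{"hand": 60, "tx": 1, "ty": 0.6, "tz": 45, "wx": 0, "wy": 0, "wz": 0}, {"hand": 50, "tx": 1, "ty": 0.6, "tz": 45, "wx": 0, "wy": 0, "wz": 0}, {"hand": 50, "tx": 1, "ty": 0.6, "tz": 40, "wx": 0, "wy": 0, "wz": 0}, {"hand": 50, "tx": 1, "ty": 0.6, "tz": 15, "wx": 0, "wy": 0, "wz": 0}, {"hand": 50, "tx": 0, "ty": 0, "tz": 6, "wx": 0, "wy": 0, "wz": 0}, {"hand": 35, "tx": 0, "ty": 0, "tz": 0, "wx": 0, "wy": 0, "wz": 0}, {"hand": 20, "tx": 0, "ty": 0, "tz": 0, "wx": 0, "wy": 0, "wz": 0}, {"hand": 12, "tx": 0, "ty": 0, "tz": 0, "wx": 0, "wy": 0, "wz": 0}]' --squeeze 20

```text
clock: 2.6
eef_pos: [514.8, 232.9, 49.5]
tcp_rot: [3.141, 0.002, 3.068]
contact_force: [-1.2, 0.2, 5.8]
opening: 0.198
grasp_force: 22.1
```

Emit:
arm_command --deltas '[{"hand": 12, "tx": 0, "ty": 0, "tz": 0, "wx": 0, "wy": 0, "wz": 0}, {"hand": 12, "tx": 0, "ty": 0, "tz": 0, "wx": 0, "wy": 0, "wz": 0}, {"hand": 12, "tx": 0, "ty": 0, "tz": 0, "wx": 0, "wy": 0, "wz": 0}]'

```text
clock: 2.98
eef_pos: [514.8, 232.8, 49.5]
tcp_rot: [3.141, 0.002, 3.068]
contact_force: [-1.1, 0.5, 7.5]
opening: 0.201
grasp_force: 22.3
```

```bash
python3 -c "
from h import *
s=r.sense();p=s['eef_pos'];f=phi()[0];print(p,f,s['contact_force'],s['opening']*85.4,s['grasp_force'])
H=np.array([631.5,247.])
a0=np.arctan2(*(p[:2]-H)[::-1]);a0-=2*np.pi*(a0>0);print(a0,np.hypot(*(p[:2]-H)))
aE=-1.62
w=[]
for i in range(1,17):
    t=i/16; a=a0+(aE-a0)*t; w.append((H[0]+118*np.cos(a),H[1]+118*np.sin(a),p[2],f+1.28*t,1))
plan(w)"
```

```text
[514.75734949 232.84116961  49.46986139] 1.4967077168752319 [-1.10641934  0.53401797  7.48144835] 17.191149942444667 22.270673880902905
-3.020899711272861 117.5981246737605
{"tx":-2.0,"ty":-10.1,"tz":-0.0,"wz":-0.080}, 
{"tx":-2.5,"ty":-10.0,"tz":-0.0,"wz":-0.080}, 
{"tx":-2.6,"ty":-10.0,"tz":-0.0,"wz":-0.080}, 
{"tx":-2.7,"ty":-10.0,"tz":-0.0,"wz":-0.080}, 
{"tx":-2.7,"ty":-10.0,"tz":-0.0,"wz":-0.080}, 
{"tx":-2.8,"ty":-9.9,"tz":-0.0,"wz":-0.080}, 
{"tx":-2.9,"ty":-9.9,"tz":-0.0,"wz":-0.080}, 
{"tx":-3.0,"ty":-9.9,"tz":-0.0,"wz":-0.080}, 
{"tx":-3.0,"ty":-9.9,"tz":-0.0,"wz":-0.080}, 
{"tx":-3.1,"ty":-9.8,"tz":-0.0,"wz":-0.080}, 
{"tx":-3.2,"ty":-9.8,"tz":-0.0,"wz":-0.080}, 
{"tx":-3.3,"ty":-9.8,"tz":-0.0,"wz":-0.080}, 
{"tx":-3.3,"ty":-9.8,"tz":-0.0,"wz":-0.080}, 
{"tx":-3.4,"ty":-9.7,"tz":-0.0,"wz":-0.080}, 
{"tx":-3.5,"ty":-9.7,"tz":-0.0,"wz":-0.080}, 
{"tx":-3.6,"ty":-9.7,"tz":-0.0,"wz":-0.080},
```

Knob pinched (17 mm, 22 N), and the hinge radius checks at 117.6 mm. Now the swing.

Emit:
arm_command --deltas '[{"hand": 12, "tx": -2, "ty": -10, "tz": 0, "wx": 0, "wy": 0, "wz": -0.08}, {"hand": 12, "tx": -2.5, "ty": -10, "tz": 0, "wx": 0, "wy": 0, "wz": -0.08}, {"hand": 12, "tx": -2.6, "ty": -10, "tz": 0, "wx": 0, "wy": 0, "wz": -0.08}, {"hand": 12, "tx": -2.7, "ty": -10, "tz": 0, "wx": 0, "wy": 0, "wz": -0.08}, {"hand": 12, "tx": -2.7, "ty": -10, "tz": 0, "wx": 0, "wy": 0, "wz": -0.08}, {"hand": 12, "tx": -2.8, "ty": -10, "tz": 0, "wx": 0, "wy": 0, "wz": -0.08}, {"hand": 12, "tx": -2.9, "ty": -10, "tz": 0, "wx": 0, "wy": 0, "wz": -0.08}, {"hand": 12, "tx": -3, "ty": -10, "tz": 0, "wx": 0, "wy": 0, "wz": -0.08}]'

```text
clock: 3.98
eef_pos: [550.7, 160.0, 49.4]
tcp_rot: [-3.142, 0.0, -2.572]
contact_force: [-3.8, -0.9, 8.4]
opening: 0.202
grasp_force: 22.3
```

```bash
python3 -c "
from h import *
s=r.sense();p=s['eef_pos'];f=phi()[0];print(p,f,s['contact_force'],s['opening']*85.4,s['grasp_force'],s['qpos'])
H=np.array([631.5,247.]);d=p[:2]-H
print(np.arctan2(d[1],d[0]),np.hypot(*d))"
```

```text
[550.65759695 159.96635283  49.41005589] 2.139956693012074 [-3.75215971 -0.9069615   8.36751273] 17.28976101769519 22.272409808683733 [ 2.80058440e-01  5.06086642e-01  1.87614122e+00  1.08915677e-04
  7.58923162e-01 -1.85997727e+00]
-2.319331343591199 118.78699369137037
```

Emit:
arm_command --deltas '[{"hand": 12, "tx": -3, "ty": -10, "tz": 0, "wx": 0, "wy": 0, "wz": -0.08}, {"hand": 12, "tx": -3.1, "ty": -10, "tz": 0, "wx": 0, "wy": 0, "wz": -0.08}, {"hand": 12, "tx": -3.2, "ty": -10, "tz": 0, "wx": 0, "wy": 0, "wz": -0.08}, {"hand": 12, "tx": -3.3, "ty": -10, "tz": 0, "wx": 0, "wy": 0, "wz": -0.08}, {"hand": 12, "tx": -3.3, "ty": -10, "tz": 0, "wx": 0, "wy": 0, "wz": -0.08}, {"hand": 12, "tx": -3.4, "ty": -10, "tz": 0, "wx": 0, "wy": 0, "wz": -0.08}]'

```text
clock: 4.72
eef_pos: [605.7, 130.3, 49.4]
tcp_rot: [-3.141, 0.0, -2.093]
contact_force: [-3.1, 0.3, 6.5]
opening: 0.198
grasp_force: 21.5
```

Emit:
arm_command --deltas '[{"hand": 12, "tx": -3.5, "ty": -9, "tz": 0, "wx": 0, "wy": 0, "wz": -0.08}, {"hand": 12, "tx": -2, "ty": -5, "tz": 0, "wx": 0, "wy": 0, "wz": -0.04}, {"hand": 12, "tx": 0, "ty": 0, "tz": 0, "wx": 0, "wy": 0, "wz": 0}]'

```text
clock: 5.1
eef_pos: [621.2, 128.0, 49.4]
tcp_rot: [-3.14, -0.0, -1.974]
contact_force: [-0.7, -4.6, 7.5]
opening: 0.199
grasp_force: 21.5
```

```bash
python3 -c "
from h import *
s=r.sense();p=s['eef_pos'];f=phi()[0];print(p,f,s['contact_force'],s['opening']*85.4,s['grasp_force'],s['qpos'])
H=np.array([631.5,247.]);d=p[:2]-H
print(np.arctan2(d[1],d[0]),np.hypot(*d))"
```

```text
[621.17321984 128.02862264  49.43969238] 2.7379044888899333 [-0.70286397 -4.58546509  7.48092358] 16.98760579132365 21.4946372655686 [ 2.01492496e-01  5.77008246e-01  1.73835709e+00 -1.50209020e-03
  8.24874009e-01 -2.53539323e+00]
-1.6573798552525414 119.41872139241357
```

Emit:
arm_command --deltas '[{"hand": 12, "tx": -0.8, "ty": -1.9, "tz": 0, "wx": 0, "wy": 0, "wz": 0}, {"hand": 12, "tx": -0.8, "ty": -1.9, "tz": 0, "wx": 0, "wy": 0, "wz": 0}, {"hand": 12, "tx": 0, "ty": 0, "tz": 0, "wx": 0, "wy": 0, "wz": 0}]'

```text
clock: 5.48
eef_pos: [624.8, 127.9, 49.4]
tcp_rot: [-3.14, -0.0, -1.975]
contact_force: [-1.7, -4.9, 6.2]
opening: 0.2
grasp_force: 21.5
```

Emit:
arm_command --deltas '[{"hand": 12, "tx": -0.8, "ty": -1.9, "tz": 0, "wx": 0, "wy": 0, "wz": 0}, {"hand": 12, "tx": 0, "ty": 0, "tz": 0, "wx": 0, "wy": 0, "wz": 0}]'

```text
clock: 5.72
eef_pos: [625.3, 127.8, 49.3]
tcp_rot: [3.14, -0.002, -1.975]
contact_force: [-6.2, -4.9, 11.4]
opening: 0.2
grasp_force: 21.9
```

Emit:
arm_command --deltas '[{"hand": 12, "tx": -0.8, "ty": -1.9, "tz": 0, "wx": 0, "wy": 0, "wz": 0}, {"hand": 12, "tx": 0, "ty": 0, "tz": 0, "wx": 0, "wy": 0, "wz": 0}]'

```text
clock: 5.98
eef_pos: [625.4, 127.8, 49.1]
tcp_rot: [3.137, -0.004, -1.975]
contact_force: [-14.6, -4.5, 17.1]
opening: 0.202
grasp_force: 22.6
```

The bar is hard against its stop: -15 N at x 625.4 without moving. I'll release, rise and look.

Emit:
arm_command --deltas '[{"hand": 25, "tx": 0, "ty": 0, "tz": 0, "wx": 0, "wy": 0, "wz": 0}, {"hand": 35, "tx": 0, "ty": 0, "tz": 0, "wx": 0, "wy": 0, "wz": 0}, {"hand": 40, "tx": 0, "ty": 0, "tz": 0, "wx": 0, "wy": 0, "wz": 0}, {"hand": 50, "tx": 0, "ty": 0, "tz": -15, "wx": 0, "wy": 0, "wz": 0}, {"hand": 70, "tx": 0, "ty": 0, "tz": -45, "wx": 0, "wy": 0, "wz": 0}, {"hand": 85, "tx": 0, "ty": 0, "tz": -60, "wx": 0, "wy": 0, "wz": 0}, {"hand": 85, "tx": 0, "ty": 0, "tz": -60, "wx": 0, "wy": 0, "wz": 0}, {"hand": 85, "tx": 0, "ty": 0, "tz": -20, "wx": 0, "wy": 0, "wz": 0}]'

```text
clock: 6.98
eef_pos: [630.4, 129.2, 254.2]
tcp_rot: [-3.135, 0.004, -1.975]
contact_force: [0.3, 0.3, 0.1]
opening: 0.999
grasp_force: 0.0
```

Run:
```python
from h import *
s=r.sense();print(s['eef_pos'],phi(),s['qpos'])
b=grab('top','t1.png');w=grab('wrist','w3.png')
z=cv2.resize(b['image'][165:250,180:270],(540,510),interpolation=cv2.INTER_CUBIC)
cv2.imwrite('pics/c1.png',z[:,:,::-1])
plan([(534,-238,240,1.22,10)])
```

```text
[630.38668633 129.19014064 254.21522033] (np.float64(2.7370100818424645), np.float64(0.007449166461262283)) [ 1.99806647e-01  3.58030019e-01  1.57342562e+00  2.68289466e-06
  1.20268785e+00 -2.53721737e+00]
{"tx":37.5,"ty":-5.6,"tz":1.3,"wz":0.152}, {"tx":36.3,"ty":-11.2,"tz":1.3,"wz":0.152}, {"tx":34.1,"ty":-16.6,"tz":1.3,"wz":0.152}, {"tx":31.2,"ty":-21.5,"tz":1.3,"wz":0.152}, {"tx":27.6,"ty":-26.0,"tz":1.3,"wz":0.152}, {"tx":23.4,"ty":-29.9,"tz":1.3,"wz":0.152}, {"tx":18.6,"ty":-33.1,"tz":1.3,"wz":0.152}, {"tx":13.4,"ty":-35.5,"tz":1.3,"wz":0.152}, {"tx":7.9,"ty":-37.1,"tz":1.3,"wz":0.152}, {"tx":2.2,"ty":-37.9,"tz":1.3,"wz":0.152},
```

View pics/w3.png

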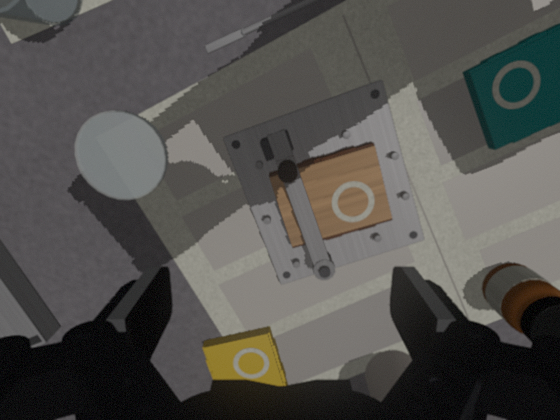

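The wrist view shows the bar from the hinge at (323,270) past the knob at (288,171) into the catch block at (272,147). The ring is at (353,202), and the slab has not moved visibly. I'll check the bar angle against the plate numerically.

Run:
```python
from h import *
f=grab('wrist')
g=lambda u,z:onz(f,u,z)[:2]
k=g((288,171),76);h=g((323,270),45);print('knob',k,'hinge',h,np.hypot(*(k-h)),'dir',np.arctan2(*(k-h)[::-1]))
c=[g(p,12) for p in((228,133),(380,84),(423,235),(283,283))]
e=[c[0]-c[3],c[1]-c[2]];print('edge -y dirs',[np.arctan2(*v[::-1]) for v in e],[np.hypot(*v) for v in e]); e=[c[0]-c[1],c[3]-c[2]];print('x dirs',[np.arctan2(*v[::-1]) for v in e],[np.hypot(*v) for v in e])
hsv=cv2.cvtColor(f['image'],cv2.COLOR_RGB2HSV)[170:235,325:385];m=((hsv[...,1]<70)&(hsv[...,2]>120)).astype(np.uint8)
n,l,s,ce=cv2.connectedComponentsWithStats(m);i=1+np.argmax(s[1:,4]);E=cv2.fitEllipse(max(cv2.findContours((l==i).astype(np.uint8),0,2)[0],key=len));print(E,onz(f,(325+E[0][0],170+E[0][1]),28))
```

```text
knob [622.45232873 124.7697152 ] hinge [631.58162725 241.09127237] 116.67925589197215 dir -1.649119067297137
edge -y dirs [np.float64(-1.6548251497683217), np.float64(-1.615394857385449)] [np.float64(178.7241077267438), np.float64(168.06621980765476)]
x dirs [np.float64(-0.10084288809892751), np.float64(-0.03441648542035815)] [np.float64(157.38286018266695), np.float64(164.18781995671986)]
((27.480527877807617, 32.20619583129883), (40.76204299926758, 43.50911331176758), 64.31399536132812) [577.39809822 190.10979267  28.        ]
```

Emit:
arm_command --deltas '[{"hand": 85, "tx": 38, "ty": -6, "tz": 1, "wx": 0, "wy": 0, "wz": 0.152}, {"hand": 85, "tx": 36, "ty": -11, "tz": 1, "wx": 0, "wy": 0, "wz": 0.152}, {"hand": 85, "tx": 34, "ty": -17, "tz": 1, "wx": 0, "wy": 0, "wz": 0.152}, {"hand": 85, "tx": 31, "ty": -22, "tz": 1, "wx": 0, "wy": 0, "wz": 0.152}, {"hand": 85, "tx": 28, "ty": -26, "tz": 1, "wx": 0, "wy": 0, "wz": 0.152}, {"hand": 85, "tx": 23, "ty": -30, "tz": 1, "wx": 0, "wy": 0, "wz": 0.152}, {"hand": 85, "tx": 19, "ty": -33, "tz": 1, "wx": 0, "wy": 0, "wz": 0.152}, {"hand": 85, "tx": 13, "ty": -36, "tz": 1, "wx": 0, "wy": 0, "wz": 0.152}]'

```text
clock: 8.12
eef_pos: [550.9, -166.9, 238.4]
tcp_rot: [3.141, -0.003, 3.087]
contact_force: [1.3, 0.6, 0.1]
opening: 0.992
grasp_force: 0.0
```

Emit:
arm_command --deltas '[{"hand": 85, "tx": 8, "ty": -37, "tz": 1, "wx": 0, "wy": 0, "wz": 0.152}, {"hand": 85, "tx": 2, "ty": -38, "tz": 1, "wx": 0, "wy": 0, "wz": 0.152}, {"hand": 85, "tx": 0, "ty": 0, "tz": 0, "wx": 0, "wy": 0, "wz": 0}, {"hand": 85, "tx": 0, "ty": 0, "tz": 0, "wx": 0, "wy": 0, "wz": 0}]'

```text
clock: 8.62
eef_pos: [532.4, -238.8, 237.1]
tcp_rot: [3.141, -0.002, 2.789]
contact_force: [-0.4, 0.0, -0.5]
opening: 0.993
grasp_force: 0.0
```

Run:
```python
from h import *
s=r.sense();print(s['eef_pos'],phi(),s['qpos'])
f=grab('wrist','w4.png')
for P in((534,-238,175),(534,-238,60)):print(proj(f,P))
```

```text
[ 532.40648719 -238.81448809  237.11711318] (np.float64(1.218122943735669), np.float64(0.0021434346723992357)) [-4.24470883e-01  2.84492037e-01  1.71680986e+00  4.62785484e-04
  1.14239249e+00 -1.64278711e+00]
[282.67775014 224.54923157]
[281.83888095 180.99037672]
```

View pics/w4.png

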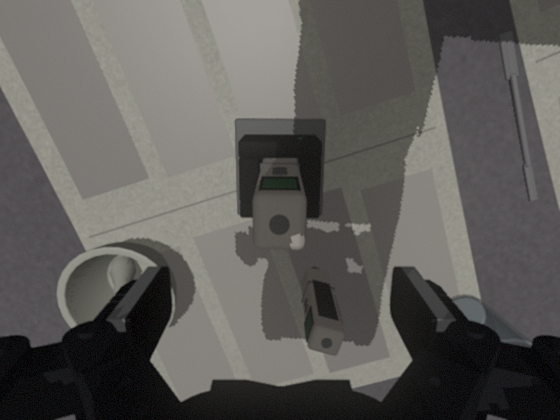

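The wrist view shows the docked meter's top at (279,222), square to the fingers, with its display on the -x side. The small look-alike is at (325,315) and stays clear.

Run:
```python
from h import *
f=grab('wrist');s=r.sense()
p=onz(f,(279.5,222),175);print(p,proj(f,[*s['eef_pos'][:2],175]))
g=f['image'][190:260,230:330].mean(2)
print(g[38,::3].round().astype(int)); print(g[::3,30].round().astype(int))
for P in[(p[0],p[1])]: plan([(p[0],p[1],136,phi()[0],3)])
```

```text
[ 532.30076274 -238.94355002  175.        ] [280.8083811 222.642181 ]
[134 133 131 131 131 131 104  79  81  85  87  87  88  69  54  55  54  50
  50  60  84  82  83  81  78  67  72  67  78  93 103 118 117 118]
[ 63  76  84  86  88  87  86  89  87  85  88  86  86  86  87  86  88  86
  85  77  80  81  79 127]
{"tx":0.1,"ty":-0.3,"tz":33.9,"wz":-0.000}, {"tx":0.1,"ty":-0.3,"tz":33.9,"wz":-0.000}, {"tx":0.1,"ty":-0.3,"tz":33.9,"wz":-0.000},
```

Emit:
arm_command --deltas '[{"hand": 75, "tx": 0, "ty": -0.5, "tz": 40, "wx": 0, "wy": 0, "wz": 0}, {"hand": 65, "tx": 0, "ty": 0, "tz": 40, "wx": 0, "wy": 0, "wz": 0}, {"hand": 60, "tx": 0, "ty": 0, "tz": 19, "wx": 0, "wy": 0, "wz": 0}, {"hand": 50, "tx": 0, "ty": 0, "tz": 0, "wx": 0, "wy": 0, "wz": 0}, {"hand": 40, "tx": 0, "ty": 0, "tz": 0, "wx": 0, "wy": 0, "wz": 0}, {"hand": 34, "tx": 0, "ty": 0, "tz": 0, "wx": 0, "wy": 0, "wz": 0}, {"hand": 26, "tx": 0, "ty": 0, "tz": 0, "wx": 0, "wy": 0, "wz": 0}, {"hand": 26, "tx": 0, "ty": 0, "tz": 0, "wx": 0, "wy": 0, "wz": 0}]' --squeeze 40

```text
clock: 9.72
eef_pos: [533.6, -240.2, 140.6]
tcp_rot: [3.142, 0.002, 2.788]
contact_force: [-0.2, 1.7, 7.0]
opening: 0.371
grasp_force: 40.1
```

Emit:
arm_command --deltas '[{"hand": 26, "tx": 0, "ty": 0, "tz": 0, "wx": 0, "wy": 0, "wz": 0}, {"hand": 26, "tx": 0, "ty": 0, "tz": 0, "wx": 0, "wy": 0, "wz": 0}]'

```text
clock: 9.98
eef_pos: [533.6, -240.2, 140.6]
tcp_rot: [3.141, 0.002, 2.788]
contact_force: [-1.0, 0.9, 6.7]
opening: 0.371
grasp_force: 40.1
```

Gripped at 31.7 mm with 40 N. Lifting straight up.

Emit:
arm_command --deltas '[{"hand": 26, "tx": 0, "ty": 0, "tz": -3, "wx": 0, "wy": 0, "wz": 0}, {"hand": 26, "tx": 0, "ty": 0, "tz": -12, "wx": 0, "wy": 0, "wz": 0}, {"hand": 26, "tx": 0, "ty": 0, "tz": -20, "wx": 0, "wy": 0, "wz": 0}, {"hand": 26, "tx": 0, "ty": 0, "tz": -25, "wx": 0, "wy": 0, "wz": 0}, {"hand": 26, "tx": 0, "ty": 0, "tz": -25, "wx": 0, "wy": 0, "wz": 0}, {"hand": 26, "tx": 0, "ty": 0, "tz": -20, "wx": 0, "wy": 0, "wz": 0}, {"hand": 26, "tx": 0, "ty": 0, "tz": 0, "wx": 0, "wy": 0, "wz": 0}]'

```text
clock: 10.85
eef_pos: [533.6, -240.3, 246.3]
tcp_rot: [-3.141, 0.003, 2.788]
contact_force: [0.0, -1.0, -3.0]
opening: 0.371
grasp_force: 40.0
```

Run:
```python
from h import *
s=r.sense();print(s['eef_pos'],phi(),s['qpos'],s['contact_force'],s['opening']*85.4)
plan([(578.5,192,236,1.5,12)])
```

```text
[ 533.61958551 -240.33539496  246.32154221] (np.float64(1.2169389827615757), np.float64(0.0034439361115179636)) [-4.25713039e-01  2.75621819e-01  1.70739461e+00 -4.81881653e-05
  1.15513258e+00 -1.64263314e+00] [ 9.12640313e-04 -9.61767772e-01 -3.02255481e+00] 31.706057946019875
{"tx":9.0,"ty":35.1,"tz":0.9,"wz":-0.024}, {"tx":8.1,"ty":35.3,"tz":0.9,"wz":-0.024}, {"tx":7.3,"ty":35.5,"tz":0.9,"wz":-0.024}, {"tx":6.5,"ty":35.6,"tz":0.9,"wz":-0.024}, {"tx":5.6,"ty":35.8,"tz":0.9,"wz":-0.024}, {"tx":4.8,"ty":35.9,"tz":0.9,"wz":-0.024}, {"tx":3.9,"ty":36.0,"tz":0.9,"wz":-0.024}, {"tx":3.1,"ty":36.1,"tz":0.9,"wz":-0.024}, {"tx":2.2,"ty":36.2,"tz":0.9,"wz":-0.024}, {"tx":1.4,"ty":36.2,"tz":0.9,"wz":-0.024}, {"tx":0.5,"ty":36.2,"tz":0.9,"wz":-0.024}, {"tx":-0.3,"ty":36.2,"tz":0.9,"wz":-0.024},
```

Emit:
arm_command --deltas '[{"hand": 26, "tx": 4, "ty": 17, "tz": 0, "wx": 0, "wy": 0, "wz": -0.024}, {"hand": 26, "tx": 9, "ty": 35, "tz": 1, "wx": 0, "wy": 0, "wz": -0.024}, {"hand": 26, "tx": 8, "ty": 35, "tz": 1, "wx": 0, "wy": 0, "wz": -0.024}, {"hand": 26, "tx": 7, "ty": 35.5, "tz": 1, "wx": 0, "wy": 0, "wz": -0.024}, {"hand": 26, "tx": 6, "ty": 35.6, "tz": 1, "wx": 0, "wy": 0, "wz": -0.024}, {"hand": 26, "tx": 5, "ty": 36, "tz": 1, "wx": 0, "wy": 0, "wz": -0.024}, {"hand": 26, "tx": 4, "ty": 36, "tz": 1, "wx": 0, "wy": 0, "wz": -0.024}, {"hand": 26, "tx": 4, "ty": 36, "tz": 1, "wx": 0, "wy": 0, "wz": -0.024}]'

```text
clock: 11.85
eef_pos: [555.9, 31.6, 236.1]
tcp_rot: [-3.141, -0.002, 2.982]
contact_force: [0.4, -0.2, -1.7]
opening: 0.37
grasp_force: 40.1
```

```bash
python3 -c "
from h import *
print(r.sense()['eef_pos'],phi(),r.sense()['opening']*85.4);plan([(578.5,192,236,1.5,5)])"
```

```text
[555.88097896  31.6039034  236.06983449] (np.float64(1.4109328260748848), np.float64(0.0020118336368648566)) 31.623820373178738
{"tx":0.6,"ty":32.4,"tz":0.0,"wz":-0.018}, {"tx":0.1,"ty":32.4,"tz":0.0,"wz":-0.018}, {"tx":-0.5,"ty":32.4,"tz":0.0,"wz":-0.018}, {"tx":-1.1,"ty":32.4,"tz":0.0,"wz":-0.018}, {"tx":-1.7,"ty":32.4,"tz":0.0,"wz":-0.018},
```

Emit:
arm_command --deltas '[{"hand": 26, "tx": 0.6, "ty": 34, "tz": 0, "wx": 0, "wy": 0, "wz": -0.016}, {"hand": 26, "tx": 0, "ty": 34, "tz": 0, "wx": 0, "wy": 0, "wz": -0.016}, {"hand": 26, "tx": -0.5, "ty": 34, "tz": 0, "wx": 0, "wy": 0, "wz": -0.016}, {"hand": 26, "tx": -1, "ty": 30, "tz": 10, "wx": 0, "wy": 0, "wz": -0.016}, {"hand": 26, "tx": -1, "ty": 12, "tz": 10, "wx": 0, "wy": 0, "wz": -0.01}, {"hand": 26, "tx": 0, "ty": 0, "tz": 10, "wx": 0, "wy": 0, "wz": 0}, {"hand": 26, "tx": 0, "ty": 0, "tz": 0, "wx": 0, "wy": 0, "wz": 0}, {"hand": 26, "tx": 0, "ty": 0, "tz": 0, "wx": 0, "wy": 0, "wz": 0}]'

```text
clock: 12.85
eef_pos: [578.2, 171.2, 207.4]
tcp_rot: [-3.141, -0.0, 3.053]
contact_force: [-1.5, -0.5, -1.4]
opening: 0.371
grasp_force: 40.2
```

Run:
```python
from h import *
s=r.sense();print(s['eef_pos'],phi(),s['contact_force']);plan([(578.5,192,178,phi()[0],3)])
```

```text
[578.15074911 171.20541706 207.41669432] (np.float64(1.4819809620122033), np.float64(0.00019313964085159615)) [-1.48724685 -0.54519858 -1.36681834]
{"tx":0.5,"ty":6.9,"tz":9.8,"wz":-0.000}, {"tx":0.5,"ty":6.9,"tz":9.8,"wz":-0.000}, {"tx":0.5,"ty":6.9,"tz":9.8,"wz":-0.000},
```

Emit:
arm_command --deltas '[{"hand": 26, "tx": 0.5, "ty": 7, "tz": 10, "wx": 0, "wy": 0, "wz": 0}, {"hand": 26, "tx": 0.5, "ty": 7, "tz": 10, "wx": 0, "wy": 0, "wz": 0}, {"hand": 26, "tx": 0.5, "ty": 7, "tz": 10, "wx": 0, "wy": 0, "wz": 0}, {"hand": 26, "tx": 0, "ty": 0, "tz": 5, "wx": 0, "wy": 0, "wz": 0}, {"hand": 26, "tx": 0, "ty": 0, "tz": 0, "wx": 0, "wy": 0, "wz": 0}, {"hand": 26, "tx": 0, "ty": 0, "tz": 0, "wx": 0, "wy": 0, "wz": 0}]'

```text
clock: 13.6
eef_pos: [578.7, 193.1, 172.5]
tcp_rot: [3.142, 0.0, 3.054]
contact_force: [0.1, -0.3, -1.3]
opening: 0.372
grasp_force: 40.2
```

Run:
```python
from h import *
s=r.sense();p=s['eef_pos'];print(p,phi(),s['contact_force'])
a=grab('scene','s5.png');b=grab('top','t5.png');w=grab('wrist','w5.png')
tip=[p[0],p[1],p[2]-131.6]
for f in(a,b,w):print(proj(f,tip),proj(f,[578.5,192,28]))
u=proj(a,[578.5,192,60]).astype(int);print(u)
z=cv2.resize(a['image'][u[1]-50:u[1]+40,u[0]-50:u[0]+50],(600,540),interpolation=cv2.INTER_CUBIC)
cv2.imwrite('pics/c5.png',z[:,:,::-1])
v=w['image'];x=cv2.resize(v[180:330,200:360],(600,562))
```

```text
[578.65260532 193.07829033 172.49499863] (np.float64(1.4829742730036888), np.float64(0.0003192327115601909)) [ 0.09869031 -0.33622272 -1.30018563]
[356.54277327 206.18519009] [355.39754673 208.77749118]
[215.42746242 213.22075451] [216.43942381 213.92404505]
[280.5873483 191.9991861] [279.20431279 187.84033505]
[357 202]
```

View pics/c5.png

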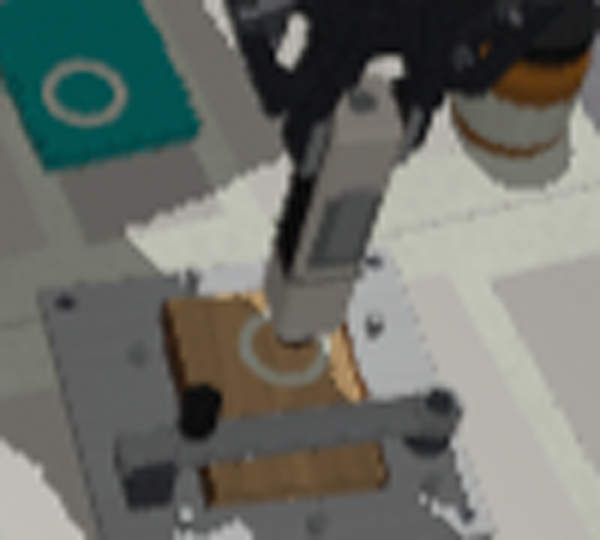

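View pics/w5.png

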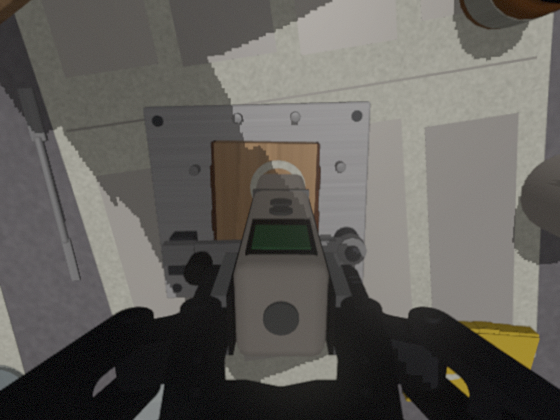

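The wrist view shows the ring arc's top at (277,160), spanning columns 248 to 305, with the meter base centred near column 281. The scene crop shows the black nose at about (294,340) inside the ring centred at about (285,345), and the bar lying shut into the catch. I'll refine the ring centre from the visible arc.

Run:
```python
from h import *
from scipy.optimize import least_squares
w=grab('wrist');v=w['image']
hsv=cv2.cvtColor(v,cv2.COLOR_RGB2HSV)[150:212,225:316]
m=(hsv[...,1]<75)&(hsv[...,2]>100)
print('\n'.join(''.join('#' if q else '.' for q in row[::1]) for row in m[:60:2]))
```

```text
...........................................................................................
...........................................................................................
...........................................................................................
...........................................................................................
...........................................................................................
...............................................############................................
..............................................###################..........................
............................................#.#######################......................
...............................................########################....................
................................................#########################..................
.............................................................##############................
................................................................#############...........
[... 959 characters left out ...]
...................................#.#.###......##......
.........................................................................###.#.....#.......
..........................................................................####.............
...........................................................................###.............
...........................................................................#..#............
...........................................................................................
...........................................................................................
...........................................................................................
```

Run:
```python
from h import *
from scipy.optimize import least_squares
w=grab('wrist');hsv=cv2.cvtColor(w['image'],cv2.COLOR_RGB2HSV)[150:200,235:320]
print(hsv[::2,42,1],hsv[::2,22,1])
for T in(75,90):
    m=(cv2.medianBlur(hsv[...,1].copy(),3)<T)
    pts=[(235+c,150+np.argmax(m[:,c])-.5) for c in range(85) if m[:32,c].any() and 15<c<68]
    W=np.array([onz(w,p,28)[:2] for p in pts])
    s=least_squares(lambda q:np.hypot(*(W-q).T)-22,[578,191],loss='soft_l1',f_scale=.7)
    print(T,len(pts),pts[0],pts[len(pts)//2],pts[-1],s.x,np.median(abs(s.fun)))
```

```text
[ 94  97  92  95  98  49  16  17  16  55 100 102  55  22  28  31  35  22
  26  30  25  31  25  31  28] [ 94  96  95  97  93  93  97  97 101  78  35  21  24  23  24  19  29  29
  34  30  10  23  26  36  33]
75 52 (251, np.float64(177.5)) (277, np.float64(159.5)) (302, np.float64(173.5)) [577.57105663 190.69650669] 0.1156291787109609
90 52 (251, np.float64(176.5)) (277, np.float64(159.5)) (302, np.float64(172.5)) [577.25594048 190.7994376 ] 0.21733422177764616
```

Run:
```python
from h import *
w=grab('wrist');p=r.sense()['eef_pos'];g=w['image'].mean(2)[290:350,255:310]
m=(g<60).astype(np.uint8);n,l,s,c=cv2.connectedComponentsWithStats(m)
print([(s[i,4],c[i]+[255,290]) for i in range(1,n) if 200<s[i,4]<2000])
for z in(204.5,206.9,209):print(proj(w,[p[0],p[1],z]),onz(w,(281,318),z))
```

```text
[(np.int32(907), array([280.51488423, 317.59095921]))]
[281.0116456  314.03367731] [580.13688222 192.93879996 204.5       ]
[281.02588117 318.14654661] [578.55875037 193.07140509 206.9       ]
[281.03878695 321.87511774] [577.177885   193.18743458 209.        ]
```

Emit:
arm_command --deltas '[{"hand": 26, "tx": -0.3, "ty": -2.1, "tz": 2, "wx": 0, "wy": 0, "wz": 0}, {"hand": 26, "tx": 0, "ty": 0, "tz": 3, "wx": 0, "wy": 0, "wz": 0}, {"hand": 26, "tx": 0, "ty": 0, "tz": 3, "wx": 0, "wy": 0, "wz": 0}, {"hand": 26, "tx": 0, "ty": 0, "tz": 2, "wx": 0, "wy": 0, "wz": 0}, {"hand": 26, "tx": 0, "ty": 0, "tz": 0, "wx": 0, "wy": 0, "wz": 0}]'

```text
clock: 14.52
eef_pos: [578.5, 191.0, 162.0]
tcp_rot: [-3.141, -0.0, 3.054]
contact_force: [0.4, 0.5, -1.1]
opening: 0.364
grasp_force: 40.2
```

Emit:
arm_command --deltas '[{"hand": 26, "tx": 0, "ty": 0, "tz": 1, "wx": 0, "wy": 0, "wz": 0}, {"hand": 26, "tx": 0, "ty": 0, "tz": 1, "wx": 0, "wy": 0, "wz": 0}, {"hand": 26, "tx": 0, "ty": 0, "tz": 0, "wx": 0, "wy": 0, "wz": 0}]'

```text
clock: 14.9
eef_pos: [578.6, 191.0, 160.2]
tcp_rot: [-3.142, -0.0, 3.054]
contact_force: [0.4, -0.6, -2.2]
opening: 0.372
grasp_force: 40.2
```

Emit:
arm_command --deltas '[{"hand": 26, "tx": 0, "ty": 0, "tz": 1, "wx": 0, "wy": 0, "wz": 0}, {"hand": 26, "tx": 0, "ty": 0, "tz": 1, "wx": 0, "wy": 0, "wz": 0}, {"hand": 26, "tx": 0, "ty": 0, "tz": 0, "wx": 0, "wy": 0, "wz": 0}]'

```text
clock: 15.28
eef_pos: [578.7, 191.0, 158.4]
tcp_rot: [3.142, 0.0, 3.054]
contact_force: [-0.3, -0.4, -0.2]
opening: 0.37
grasp_force: 40.4
```

Emit:
arm_command --deltas '[{"hand": 26, "tx": 0, "ty": 0, "tz": 0.7, "wx": 0, "wy": 0, "wz": 0}, {"hand": 26, "tx": 0, "ty": 0, "tz": 0.7, "wx": 0, "wy": 0, "wz": 0}, {"hand": 26, "tx": 0, "ty": 0, "tz": 0, "wx": 0, "wy": 0, "wz": 0}]'

```text
clock: 15.65
eef_pos: [578.7, 191.0, 156.9]
tcp_rot: [3.142, 0.0, 3.054]
contact_force: [-0.3, -0.4, 1.1]
opening: 0.37
grasp_force: 40.5
```

Emit:
arm_command --deltas '[{"hand": 26, "tx": 0, "ty": 0, "tz": 0.7, "wx": 0, "wy": 0, "wz": 0}, {"hand": 26, "tx": 0, "ty": 0, "tz": 0.7, "wx": 0, "wy": 0, "wz": 0}, {"hand": 26, "tx": 0, "ty": 0, "tz": 0, "wx": 0, "wy": 0, "wz": 0}]'

```text
clock: 16.02
eef_pos: [578.7, 191.1, 155.5]
tcp_rot: [3.142, 0.0, 3.054]
contact_force: [0.2, -0.8, 1.5]
opening: 0.368
grasp_force: 40.6
```

Run:
```python
from h import *
F=[]
for i in range(8): grab('top');F.append(r.sense()['contact_force'])
print(np.mean(F,0),np.std(F,0),r.sense()['eef_pos'])
```

```text
[-0.24508598  0.18799098  1.57700746] [0.63436378 0.65474081 0.42416049] [578.67111936 191.03263838 155.52418503]
```

Net force is about 3.1 N, so the nose is about 3.5 mm in. One small step more, then a final look.

Emit:
arm_command --deltas '[{"hand": 26, "tx": 0, "ty": 0, "tz": 0.8, "wx": 0, "wy": 0, "wz": 0}, {"hand": 26, "tx": 0, "ty": 0, "tz": 0, "wx": 0, "wy": 0, "wz": 0}, {"hand": 26, "tx": 0, "ty": 0, "tz": 0, "wx": 0, "wy": 0, "wz": 0}]'

```text
clock: 16.8
eef_pos: [578.7, 191.0, 154.7]
tcp_rot: [3.142, 0.0, 3.054]
contact_force: [0.9, 0.0, 2.7]
opening: 0.374
grasp_force: 40.7
```

Run:
```python
from h import *
F=[]
for i in range(6): a=grab('scene');F.append(r.sense()['contact_force'])
w=grab('wrist');print(np.mean(F,0),r.sense()['eef_pos'],phi())
A=cv2.resize(a['image'][160:235,310:390],(640,600),interpolation=cv2.INTER_CUBIC)[:,100:500]
B=cv2.resize(w['image'][130:280,225:325],(400,600),interpolation=cv2.INTER_CUBIC)
cv2.imwrite('pics/f.png',np.hstack([A,B])[:,:,::-1])
p=r.sense()['eef_pos'];print((proj(a,[p[0],p[1],28])-[310,160]+.4)*8-[100,0],(proj(w,[p[0],p[1],28])-[225,130]+.4)*4+[400,0])
```

```text
[ 0.20197647 -0.05894755  2.37487384] [578.63437644 191.02328765 154.72185628] (np.float64(1.4829702610196962), np.float64(0.00010742562739424187))
[263.92124764 394.21527821] [623.96561468 257.24597463]
```

View pics/f.png

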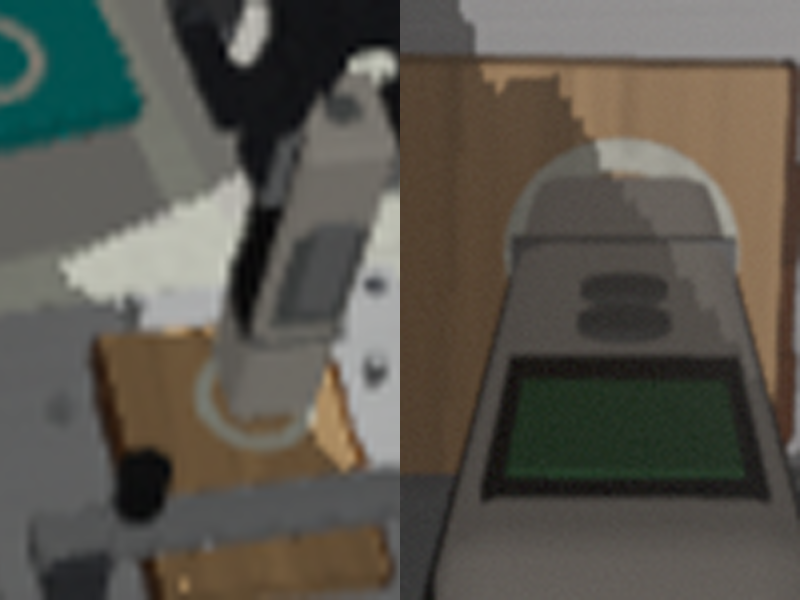

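In the final view, the ring centre and the nose axis agree within about 2 mm: columns 622 and 624 in the wrist half, and (257,400) against (264,394) in the scene half. The bar is shut in its catch, and the press is about 3.9 N. Handing in.

```bash
python3 -c "
from rig import r
print(r.sign_off())"
```

```text
the job is handed in; nothing more can be done
None
```

I've handed the job in: the keeper bar is shut against its stop in the catch, and the arm holds the meter upright in the ring, pressing at about 3.9 N (nose roughly half-way in); the hand-in returned no verdict.

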